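Hang the nozzle rack on the accessory post by its side slot

ROBOT

A 7-joint arm with a two-finger parallel gripper is mounted at the origin on the work surface. World frame = base frame: x ahead of the robot, y to its left, z up, the work surface at z = 0. Lengths are in m, angles in rad, forces in N, time in s.
With the tool pointing down it reaches from about 0.425 to 0.825 m from the base axis. Payload 3.6 kg.
Tool frame: the origin (TCP) lies where the fingers leave the gripper's body, on its centre line; the fingertips stand 73 mm ahead of it and the grasp point (between the pads) lies 54 mm ahead of it; x points along the fingers, y is the direction in which the jaws open and shut, and the axes are right-handed (so a half turn about x gives the same grasp; the last joint's range is limited). The gripper opens to 85 mm and grips with 20 to 120 N. Pads are 22 mm wide; open, the fingers measure 114 mm over their backs; the gripper's body (76 mm by 85 mm) begins 54 mm behind the grasp point. The pads swing forward as they close: fully open they stand 13 mm farther back than shut.
Start: joints at [1.179, 0.615, -0.013, 1.423, 0.008, 1.103, -0.04], TCP at [0.232, -0.607, 0.304] pointing down, gripper open.
Joint ranges: [-3.12, 3.12], [-0.3, 2.06], [-1.34, 1.32], [0.26, 2.42], [-1.36, 4.5], [0.01, 1.98], [-2.84, 2.84]. Speed limits (rad/s): [2.79, 2.79, 3.14, 3.14, 3.14, 3.14, 3.14].

INTERFACE

Orientations are given as a unit quaternion [x, y, z, w].
In Python, from station import arm, snapshot, camera_info, ticket gives the robot as it stands. Calls block until the motion is done:
- arm.movep(position, orientation): joint-space move of the TCP to a pose.
- arm.line_to(position, velocity=0.15, ori=None): straight line of the TCP; ori=None keeps the orientation; velocity is the mean speed in m/s.
- arm.move_j(angles): joint-space move.
- arm.move_gripper(opening, effort=None): opening from 0.0 (shut) to 1.0 (fully open); effort is the grip in N (None keeps the last); returns when the fingers have stopped.
- arm.pause(seconds).
- arm.ik(position, orientation): joint angles nearest the present ones, or None.
- snapshot(name): name is "scene" or "top" or "wrist"; returns the picture (480x640x3 uint8, blue, green, red); there is no depth.
- camera_info(name): a dict with "fx", "fy", "cx", "cy" (pixels), "R" (3x3) and "t" (3): a world point X has camera coordinates R X + t; the wrist camera has in their place "T_tool_cam" (4x4, takes a point from camera to tool coordinates, whose origin is the TCP and whose axes are the tool frame's). Camera axes: x right, y down, z forward; pixel columns grow to the right and rows downward; lengths in m; the calibration is good to about 2 mm. A picture is of the moment at which its call begins: read the wrist's pose just before it. camera_info takes no time and is no camera call.
A pose or a line that the arm cannot do raises arm.MotionError and nothing moves.
- ticket.finish_job(): hands the job in, once; it reports no verdict.
Readings, each from a call of its own:
- arm.read_time(): time.
- arm.read_joint_positions(): joint angles.
- arm.read_dq(): joint speeds.
- arm.read_effort(): joint torques, N m.
- arm.read_tool_pos(): TCP position.
- arm.read_eef_rot(): TCP orientation.
- arm.read_ft_force(): force on the tool from outside, world axes, zero at the start.
- arm.read_wrist_torque(): the same for the moment, N m.
- arm.read_opening(): opening from 0.0 (shut) to 1.0 (fully open).
Only numpy, scipy, OpenCV 4.12 (cv2) and the standard library are available. Lean on these libraries where they do the work, as an engineer would, in place of code of your own. Each camera call takes 0.05 s, during which the arm holds its last target.

TASK

Pick up the orange nozzle rack by its tab and hang it on the shoulder bolt of the black accessory post: slide its side slot sideways over the bolt until the bolt is at the slot's closed end, then ease it down until the rack's weight is carried by the bolt at the top of the notch, and only then let go, so that it hangs upright and still. The bolt's exact place is not known, so feel for it gently, never pressing the rack on the post or bolt with more than 12 N, and leave everything else on the bench where it is.

Things in the scene. Friction and masses are not known exactly. Their poses are not given: they have to be found in the camera images.
- rack_tab (a point): Centre of the grip tab of the orange printed nozzle rack (loose, 0.12 to 0.24 kg, standing on its foot). Tab 30 mm wide (y), 8 mm thick (x), 45 mm tall. Axes are the rack's: z up, y along the plate to the slot's open mouth, x across its 8 mm thickness. Point is 133.5 mm above the underside of the foot, which is 36 (x) x 90 (y) x 8 mm, centred below.
- rack_notch (a point): Where the bolt's axis lies in the rack when hung home: 43.5 mm below rack_tab, same axes. From here the notch is 13 mm wide (y -6.5 to +6.5), its top, which rests on the bolt, at z +5; it runs down into the slot at z -16. The wall at y -6.5 closes both notch and slot. The plate spans y -36 to +45 at its top.
- rack_jaw (a point): Middle of the underside of the upper jaw, i.e. of the slot's roof: 34 mm in y and -16 mm in z from rack_notch, same axes. The slot is 13 mm high and opens to +y. The jaw reaches 11 mm further out in y than this point, but the lower lip ends 12 mm short of it, so the jaw can be let down on the bolt here before sliding on.
- stand_mark (a point): Mark on the black post, 150 mm above the bench: z up, x along the bolt from post to head. The rigid bolt, 10 mm in diameter, lies along x; it is clamped by eye, so its real axis is up to 9 mm above or below and 3 mm to either side of the mark (not measured). Free shank from x -8 mm (aluminium block, 30 wide, 24 tall) to x +8 mm (head 20 mm in diameter, 6 thick).
- stand: Black accessory post (fixed): 120 x 120 x 12 mm base, origin under its centre, axes as stand_mark, with a 30 x 30 mm extrusion up to 172 mm, its front face 28 mm behind the mark. The rack's plate goes in the 16 mm gap between block and bolt head, its x along the bolt, coming in from the side: its foot cannot pass the bolt from above.
- scraper: spatula lying on the bench, about 0.2 m long along its x, low; origin under its middle. Leave alone.
- driver: screwdriver lying on the bench, about 0.2 m long along its x; origin under its middle. Leave alone.
- glue: small upright glue bottle, 30 mm across, 90 mm tall; origin under its centre. Leave alone.
- gear: small red printed gear, 53 mm across, 32 mm tall; origin under its centre. Leave alone.
- clips: open grey parts box 100 x 140 x 40 mm; origin under its centre. Leave alone.
There are look-alikes about, which are no part of the job. Several things look just like the stand: the one meant starts farthest to the robot's left.

How it is judged:
On the way, in this order (a step that is already met when the one before it is completed fails the run):
1. the rack is lifted clear of the bench (height (world z) of rack_tab above 0.165 m and contact force between rack and the fingers above 1 N), for 0.1 s.
2. the slot is slid over the bolt, which stands at its closed end below the notch, the rack still held (contact force between rack and the fingers above 1 N and x of rack_notch in the frame of stand_mark between -0.008 and 0.008 m and y of rack_notch in the frame of stand_mark between -0.008 and 0.008 m and z of rack_notch in the frame of stand_mark between 0.0105 and 0.036 m), for 0.05 s.
3. the rack is let down, and rests still with its weight on the bolt at the top of the notch, before it is let go (contact force between rack and the fingers above 1 N and contact force between rack and stand above 0.6 N and linear speed of rack below 0.01 m/s and x of rack_notch in the frame of stand_mark between -0.008 and 0.008 m and y of rack_notch in the frame of stand_mark between -0.0065 and 0.0065 m and z of rack_notch in the frame of stand_mark between -0.0115 and 0.0105 m), for 0.2 s.
At the end, for the whole second after the job is handed in: The rack hangs let go and still with the bolt home in its notch: notch within 6.5 mm of the mark sideways, 8 mm along the bolt, -11.5 to +10.5 mm in height (the bolt may sit 9 mm off), over 0.6 N on the post, upright within 0.12 rad, along the bolt within 0.35 rad (x of rack_notch in the frame of stand_mark between -0.008 and 0.008 m and y of rack_notch in the frame of stand_mark between -0.0065 and 0.0065 m and z of rack_notch in the frame of stand_mark between -0.0115 and 0.0105 m and contact force between rack and stand above 0.6 N and angle between rack_notch's own z axis and vertical below 0.12 rad and angle between the x axis of rack_notch and the x axis of stand_mark, either way round below 0.35 rad and linear speed of rack below 0.03 m/s and angular speed of rack below 0.4 rad/s); the robot touches nothing.
It fails at once if the rack is pressed on the post or bolt with more than 12 N (contact force between rack and stand above 12 N).
It fails at once if the robot pushes the post or bolt with more than 12 N (contact force between any of the fingers, the arm and stand above 12 N).
It fails at once if the rack is let go before the bolt carries it, and drops (contact force between rack and the fingers below 0.1 N and linear speed of rack above 0.15 m/s).
It fails at once if something else on the bench is moved by more than 20 mm (distance of any of scraper, driver, glue, gear, clips from where it was at the start of the episode above 0.02 m).
It also fails if it takes over 58 s, if anything falls off the work surface, if the arm or the gripper's body presses on something with over 40 N, if the wrist force passes 120 N, or if a joint passes its speed limit or range.

## Working session

There is one attempt and no reset: what is moved stays moved. The work goes in short steps, each a Python script; the robot and the scene stay as the last script left them, time stands still between calls to the robot, and variables do not carry over. Pictures are saved under pics/ and viewed, and the job is handed in when it is done.

```bash
ls; mkdir -p pics
python3 - <<'E'
from station import arm, snapshot, camera_info, ticket
import cv2
for n in ("scene","top","wrist"):
    cv2.imwrite(f"pics/{n}0.png",snapshot(n))
    print(n,camera_info(n))
print(arm.read_time(),arm.read_tool_pos(),arm.read_eef_rot(),arm.read_ft_force(),arm.read_joint_positions())
E
```

```text
pics
scene {'fx': 548.1848018703816, 'fy': 548.1848018703816, 'cx': 321.8195319568998, 'cy': 247.60157761289756, 'R': array([[-0.89937182,  0.43679363,  0.01848396],
       [ 0.28772954,  0.62321713, -0.72719469],
       [-0.32915353, -0.64870003, -0.68618236]]), 't': array([ 0.43584162, -0.0766051 ,  1.56762725])}
top {'fx': 570.7841736443909, 'fy': 570.7841736443909, 'cx': 319.45818612697593, 'cy': 235.25084105373267, 'R': array([[ 0.02370044, -0.99969751,  0.00657049],
       [-0.9858454 , -0.02446217, -0.16586277],
       [ 0.16597333, -0.00254646, -0.98612695]]), 't': array([-0.02740569,  0.49942677,  1.41799799])}
wrist {'fx': 335.38975283506335, 'fy': 335.38975283506335, 'cx': 318.43142903046277, 'cy': 244.3283960143909, 'T_tool_cam': array([[ 1.07744303e-03, -2.68879513e-01,  9.63173217e-01,
        -6.90704288e-02],
       [ 9.99999393e-01,  5.11547083e-04, -9.75834702e-04,
        -2.13806262e-04],
       [-2.30326491e-04,  9.63173684e-01,  2.68879901e-01,
        -6.79324310e-02],
       [ 0.00000000e+00,  0.00000000e+00,  0.00000000e+00,
         1.00000000e+00]])}
0.15 [ 0.23175994 -0.60679686  0.30298076] [-0.69522647 -0.12899899  0.69551643 -0.12757863] [-0.24477509  0.59502301  0.63034239] [ 1.17948025  0.61572497 -0.01262924  1.42454657  0.00812921  1.10342185
 -0.04042728]
```

View pics/scene0.png

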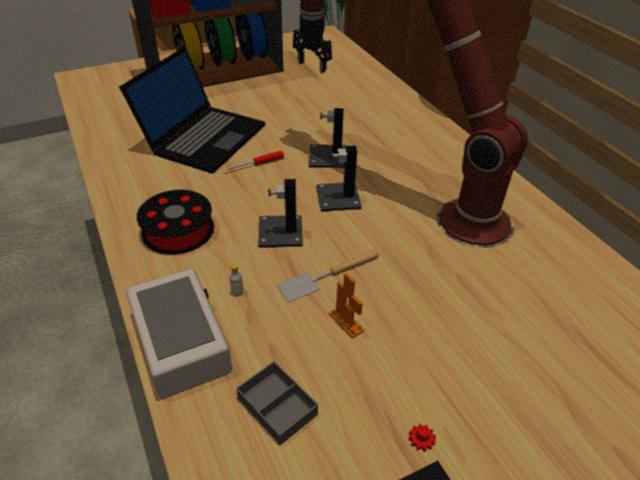

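View pics/top0.png

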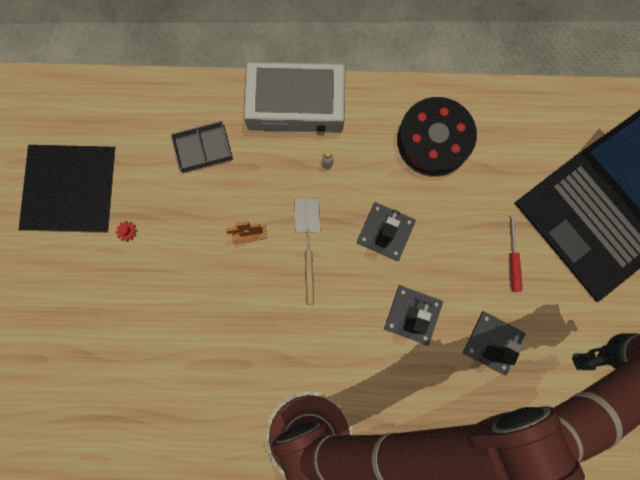

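View pics/wrist0.png

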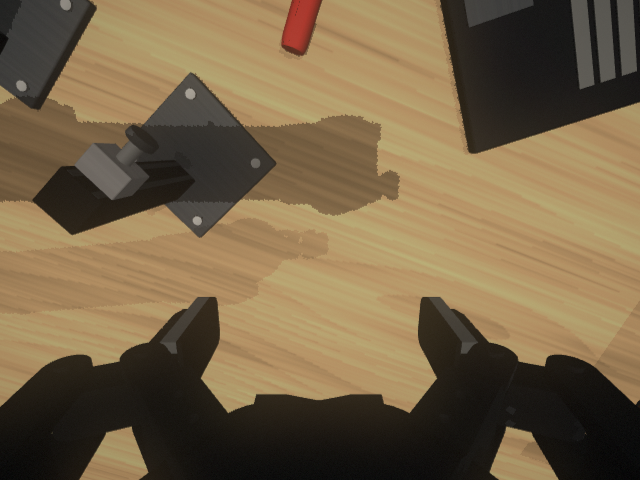

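Run:
```python
import cv2,numpy as np
t=cv2.imread("pics/top0.png");s=cv2.imread("pics/scene0.png")
z=lambda im,x,y,w,h,f:cv2.resize(im[y:y+h,x:x+w],None,fx=f,fy=f,interpolation=cv2.INTER_CUBIC)
cv2.imwrite("pics/cs.png",np.hstack([z(s,245,165,66,90,6),z(s,310,260,66,90,6)]))
cv2.imwrite("pics/ct.png",np.hstack([z(t,350,195,72,72,5),z(t,215,200,72,72,5)]))
```

```text
(no output)
```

View pics/cs.png

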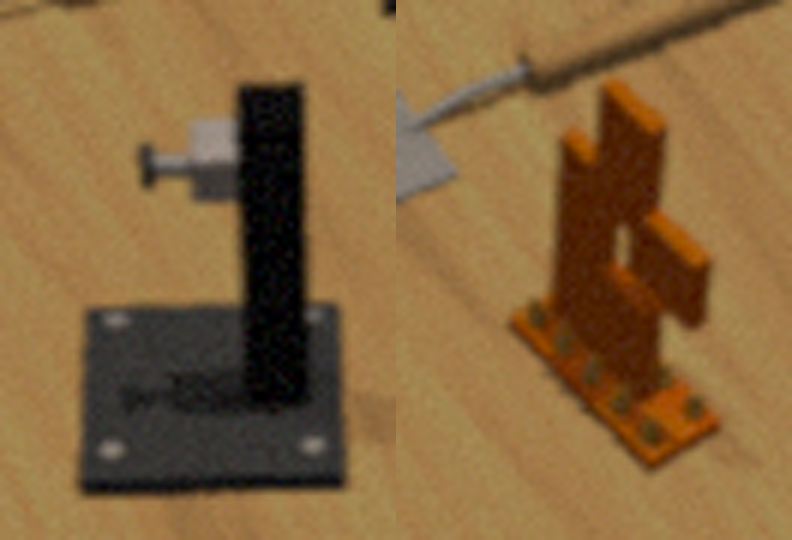

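View pics/ct.png

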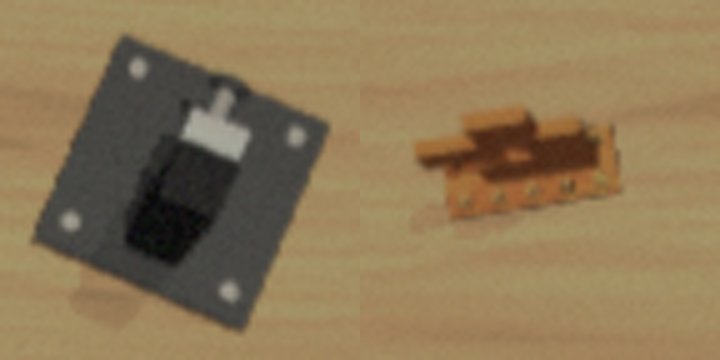

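```bash
cat > h.py <<'E'
import numpy as np, cv2
from scipy.spatial.transform import Rotation as Rn
from station import arm, snapshot, camera_info, ticket
def ray(n,uv):
    c=camera_info(n); d=np.array([(uv[0]-c['cx'])/c['fx'],(uv[1]-c['cy'])/c['fy'],1.])
    return -c['R'].T@c['t'], c['R'].T@d
def onplane(n,uv,z):
    o,d=ray(n,uv); return o+d*(z-o[2])/d[2]
def tri(a,b):
    (o1,d1),(o2,d2)=a,b
    A=np.stack([d1,-d2],1); k=np.linalg.lstsq(A,o2-o1,rcond=None)[0]
    p,q=o1+d1*k[0],o2+d2*k[1]; return (p+q)/2,np.linalg.norm(p-q)
def proj(n,X):
    c=camera_info(n); p=c['R']@np.asarray(X)+c['t']; return np.array([c['fx']*p[0]/p[2]+c['cx'],c['fy']*p[1]/p[2]+c['cy']])
E
python3 - <<'E'
from h import *
for n in("top","scene"):
    im=cv2.imread(f"pics/{n}0.png"); hsv=cv2.cvtColor(im,cv2.COLOR_BGR2HSV)
    m=cv2.inRange(hsv,(5,200,60),(18,255,255)); m=cv2.morphologyEx(m,cv2.MORPH_CLOSE,np.ones((3,3)))
    for c in sorted(cv2.findContours(m,0,2)[0],key=cv2.contourArea)[-3:]:
        print(n,'or',cv2.contourArea(c),cv2.boundingRect(c))
# stand base corners, top & scene (from crops)
tc=[(350+x/5,195+y/5) for x,y in((123,38),(328,125),(241,331),(34,241))]
sc=[(245+x/6,165+y/6) for x,y in((88,308),(338,308),(343,483),(84,485))]
T=[onplane("top",p,.012)[:2] for p in tc]; S=[onplane("scene",p,.012)[:2] for p in sc]
for L in(T,S):
    L=np.array(L);print('base c',L.mean(0),[np.linalg.norm(L[i]-L[i-1]).round(4) for i in range(4)],L.round(4).tolist())
# other stands base centres
for p in((413,315),(494,343)): print('other',onplane("top",p,.012))
# rack foot corners z=.008 : top crop offset (215,200) x-360
r=[(215+(x-360)/5,200+y/5) for x,y in((450,218),(620,190),(612,125))]
R=np.array([onplane("top",p,.008)[:2] for p in r]);print('foot top',R,np.linalg.norm(R[1]-R[0]),np.linalg.norm(R[2]-R[1]),'ctr',(R[0]+R[2])/2)
s=[(310+(x-396)/6,260+y/6) for x,y in((511,320),(652,465),(718,422))]
R=np.array([onplane("scene",p,.008 if i else .008)[:2] for i,p in enumerate(s)]);print('foot sc',R,np.linalg.norm(R[1]-R[0]),np.linalg.norm(R[2]-R[1]),'ctr',(R[0]+R[2])/2)
# bolt: head centre & bolt/block junction both views
P=lambda a,b:tri(ray("top",a),ray("scene",b))
print('bolt head',P((350+230/5,195+83/5),(245+147/6,165+166/6)))
print('block jn',P((350+217/5,195+112/5),(245+191/6,165+165/6)))
E
```

```text
scene or 4.0 (185, 6, 6, 8)
scene or 7.5 (174, 0, 5, 6)
scene or 1048.5 (329, 273, 35, 65)
base c [ 0.51896691 -0.18991076] [np.float64(0.1186), np.float64(0.1167), np.float64(0.1191), np.float64(0.1168)] [[0.5959, -0.1587], [0.5518, -0.2667], [0.4418, -0.2211], [0.4864, -0.1131]]
base c [ 0.52340486 -0.17968389] [np.float64(0.1218), np.float64(0.1174), np.float64(0.1206), np.float64(0.1147)] [[0.5534, -0.2601], [0.4467, -0.2111], [0.4944, -0.1003], [0.5991, -0.1472]]
other [ 0.30446247 -0.25902527  0.012     ]
other [ 0.23901805 -0.46429027  0.012     ]
foot top [[0.47795978 0.20956632]
 [0.4949468  0.12153222]
 [0.5293812  0.12707212]] 0.08965803178389398 0.03487718827321331 ctr [0.50367049 0.16831922]
foot sc [[0.53175517 0.13658523]
 [0.51494786 0.22291712]
 [0.48223125 0.21559882]] 0.08795271442169557 0.03352512692929339 ctr [0.50699321 0.17609203]
bolt head (array([ 0.54451795, -0.19684412,  0.13791464]), np.float64(0.0033933102372171553))
block jn (array([ 0.52857274, -0.18962811,  0.13892202]), np.float64(0.006515613980240103))
```

Run:
```python
from h import *
for n in("top","scene"):
    print(n,proj(n,[0,0,0]),proj(n,[0,0,.02]),'tips',proj(n,[.232,-.607,.304-.06]), 'cam at',ray(n,(0,0))[0])
t=cv2.imread("pics/top0.png");s=cv2.imread("pics/scene0.png")
z=lambda im,x,y,w,h,f:cv2.resize(im[y:y+h,x:x+w],None,fx=f,fy=f,interpolation=cv2.INTER_CUBIC)
cv2.imwrite("pics/base.png",np.hstack([z(s,425,150,100,100,4),z(t,260,380,100,100,4)]))
cv2.imwrite("pics/tips.png",np.hstack([z(s,270,20,80,60,5),z(t,560,325,80,60,5)]))
```

```text
top [308.42662139 436.28420009] [308.32466447 437.76563308] tips [594.43970409 350.15864769] cam at [ 0.25765727 -0.01156946  1.48134242]
scene [474.22932835 220.81347926] [475.70578463 215.4461116 ] tips [311.14806559  67.09205543] cam at [0.93001526 0.87428862 1.01191526]
```

View pics/base.png

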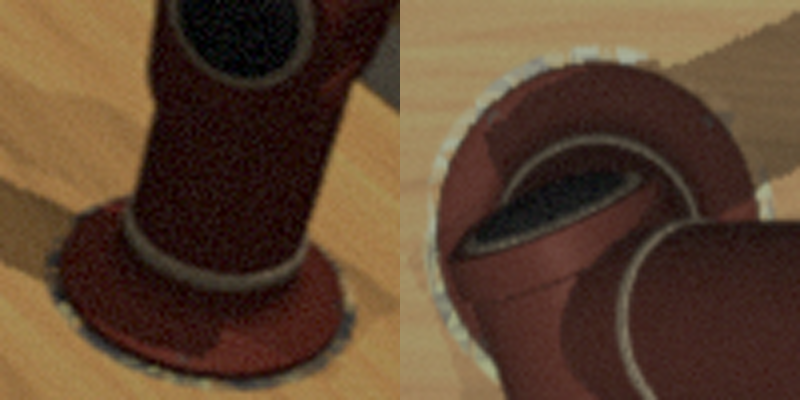

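View pics/tips.png

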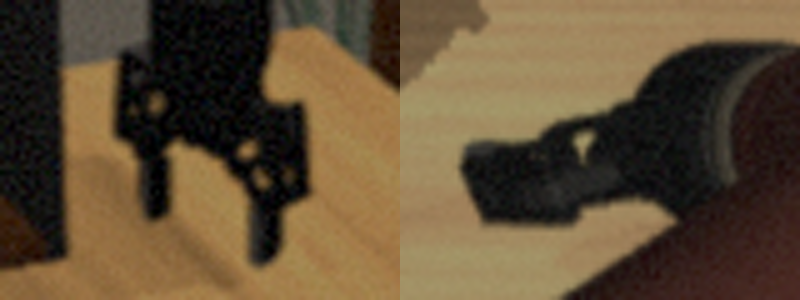

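```bash
cat >> h.py <<'E'
def quat(yaw,flip=False):
    # tool down, tool z = rack x (yaw) (or opposite)
    if flip: yaw+=np.pi
    x=np.array([0,0,-1.]); z=np.array([np.cos(yaw),np.sin(yaw),0]); y=np.cross(z,x)
    return Rn.from_matrix(np.stack([x,y,z],1)).as_quat()
def wray(uv,pos,q):
    c=camera_info("wrist"); d=np.array([(uv[0]-c['cx'])/c['fx'],(uv[1]-c['cy'])/c['fy'],1.])
    T=c['T_tool_cam']; Rm=Rn.from_quat(q).as_matrix()
    return pos+Rm@T[:3,3], Rm@T[:3,:3]@d
def wplane(uv,pos,q,z):
    o,d=wray(uv,pos,q); return o+d*(z-o[2])/d[2]
def wproj(X,pos,q):
    c=camera_info("wrist"); T=c['T_tool_cam']; Rm=Rn.from_quat(q).as_matrix()
    p=T[:3,:3].T@(Rm.T@(np.asarray(X)-pos)-T[:3,3]); return np.array([c['fx']*p[0]/p[2]+c['cx'],c['fy']*p[1]/p[2]+c['cy']])
def wsnap(name):
    pos=np.array(arm.read_tool_pos());q=np.array(arm.read_eef_rot()); im=snapshot("wrist")
    cv2.imwrite(f"pics/{name}.png",im); np.savez(f"pics/{name}.npz",pos=pos,q=q); return im,pos,q
E
python3 - <<'E'
from h import *
print('start R',Rn.from_quat(arm.read_eef_rot()).as_matrix().round(2).tolist())
for nm,p,y in(("rack",(.505,.172,.20),10.9),("rackhi",(.505,.172,.40),10.9),("hang",(.545,-.20,.253),-23.5),("pre",(.545-.04*0.7,-.20-.073,.27),-23.5),("hanghi",(.545,-.2,.4),-23.5),("prehi",(.52,-.27,.4),-23.5)):
    for f in(0,1): 
        r=arm.ik(p,quat(np.radians(y),f)); print(nm,f,None if r is None else np.round(r,2))
E
```

```text
start R [[-0.0, 0.36, -0.93], [0.0, -0.93, -0.36], [-1.0, -0.0, 0.0]]
rack 0 [ 0.08  0.66 -0.71  1.87  0.58  0.83  0.83]
rack 1 [-0.25  0.57 -0.17  1.88  0.14  0.7  -1.89]
rackhi 0 [ 0.36  0.6  -1.25  1.59  0.58  1.38  0.81]
rackhi 1 [ 0.02  0.39 -0.57  1.59  0.22  1.22 -1.98]
hang 0 [ 0.7   0.63 -0.63  1.68  0.44  0.97  1.07]
hang 1 [ 0.23  0.56  0.13  1.7  -0.09  0.89 -1.58]
pre 0 [ 0.83  0.62 -0.63  1.65  0.42  1.01  1.22]
pre 1 [ 0.35  0.55  0.15  1.67 -0.1   0.93 -1.44]
hanghi 0 [ 0.72  0.5  -0.67  1.46  0.31  1.29  1.18]
hanghi 1 [ 0.26  0.43  0.09  1.48 -0.04  1.23 -1.63]
prehi 0 [ 0.84  0.51 -0.67  1.45  0.32  1.3   1.31]
prehi 1 [ 0.36  0.44  0.12  1.47 -0.06  1.24 -1.49]
```

Run:
```python
from h import *
q=quat(np.radians(-23.5),1)
arm.movep([.575,-.205,.38],q); wsnap("w_stand1")
arm.line_to([.575,-.205,.38],0.1) if 0 else None
q=quat(np.radians(10.9),1)
arm.movep([.54,.18,.40],q); wsnap("w_rack1")
print(arm.read_time(),arm.read_tool_pos())
```

```text
3.625 [0.54085294 0.17771708 0.39984004]
```

View pics/w_stand1.png

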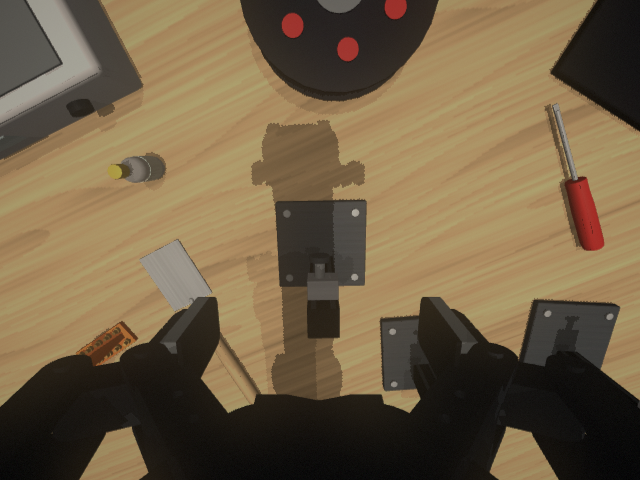

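View pics/w_rack1.png

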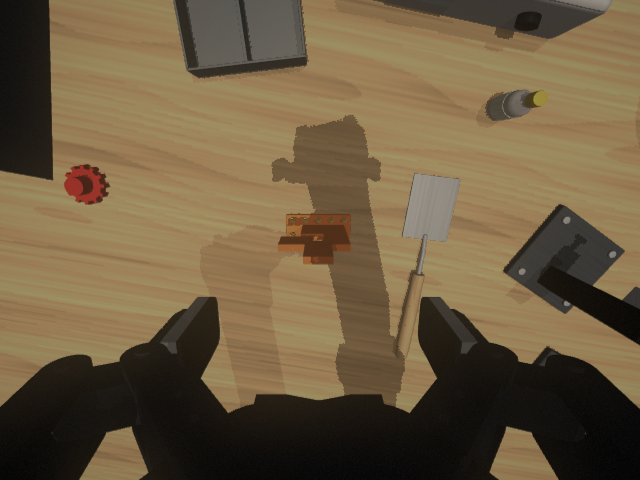

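Run:
```python
from h import *
z=lambda im,x,y,w,h,f:cv2.resize(im[y:y+h,x:x+w],None,fx=f,fy=f,interpolation=cv2.INTER_CUBIC)
cv2.imwrite("pics/cw.png",np.hstack([z(cv2.imread("pics/w_rack1.png"),270,205,100,65,4),z(cv2.imread("pics/w_stand1.png"),270,190,100,65*1,4),])[:, :800])
cv2.imwrite("pics/cw2.png",z(cv2.imread("pics/w_stand1.png"),270,195,100,150,4))
```

```text
(no output)
```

View pics/cw.png

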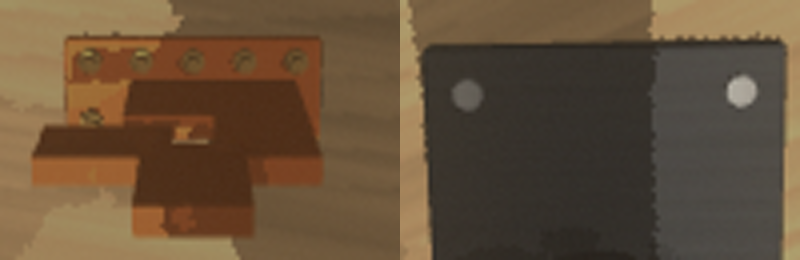

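View pics/cw2.png

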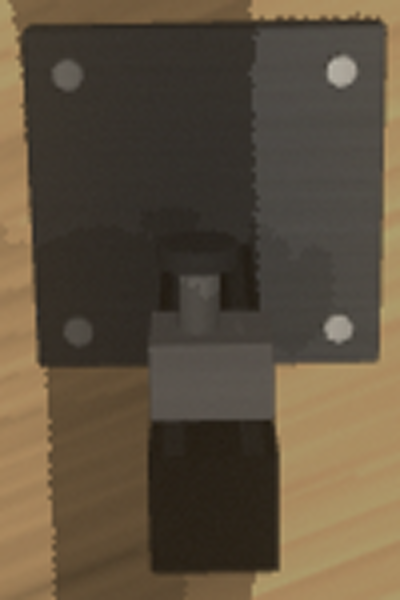

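Run:
```python
from h import *
d=np.load("pics/w_rack1.npz");pos,q=d['pos'],d['q']
W=lambda x,y,z,ox,oy:wplane((ox+x/4-.4,oy+y/4-.4),pos,q,z)
tab=np.array([W(x,y,.156,270,205) for x,y in((133,205),(255,205),(253,236),(133,236))])
print('tab',tab.round(4).tolist(),'c',tab.mean(0),'w',np.linalg.norm(tab[1]-tab[0]),np.linalg.norm(tab[2]-tab[1]))
e=tab[0]-tab[1]+tab[3]-tab[2];print('tab yaw',np.degrees(np.arctan2(e[1],e[0]))-90)
ft=np.array([W(x,y,.008,270,205) for x,y in((65,38),(322,38))]);print('foot +x corners',ft.round(4).tolist(),np.linalg.norm(ft[1]-ft[0]))
e=ft[0]-ft[1];y=np.arctan2(e[1],e[0]);print('foot yaw',np.degrees(y)-90,'centre',ft.mean(0)[:2]-.018*np.array([np.sin(y),-np.cos(y)]))
d=np.load("pics/w_stand1.npz");pos,q=d['pos'],d['q']
b=np.array([W(x,y,.012,270,195) for x,y in((24,28),(385,25),(379,360),(40,365))])
print('base',b.round(4).tolist(),b.mean(0),[np.linalg.norm(b[i]-b[i-1]).round(4) for i in range(4)])
e=b[0]-b[3]+b[1]-b[2];print('stand yaw',np.degrees(np.arctan2(e[1],e[0])))
e=b[0]-b[1]+b[3]-b[2];print('stand yaw',np.degrees(np.arctan2(e[1],e[0]))-90)
pt=np.array([W(x,y,.172,270,195) for x,y in((152,572),(278,572))]);print('post back edge',pt.round(4).tolist(),np.linalg.norm(pt[0]-pt[1]))
wr=lambda x,y:wray((270+x/4-.4,195+y/4-.4),pos,q)
sr=lambda x,y:ray("scene",(245+x/6-.4,165+y/6-.4))
print('head',tri(wr(199,250),sr(147,166)))
print('shaft/block', tri(wr(199,330),sr(191,165)))
print('block L top front',tri(wr(149,343),sr(190,122)))
print('post L back? top')
```

```text
tab [[0.5073, 0.187, 0.156], [0.5128, 0.1577, 0.156], [0.5049, 0.1566, 0.156], [0.4994, 0.1856, 0.156]] c [0.50610284 0.17172145 0.156     ] w 0.029831269890776908 0.008008741788014724
tab yaw 10.673693719919925
foot +x corners [[0.5155, 0.2191, 0.008], [0.5321, 0.1312, 0.008]] 0.08942416913605286
foot yaw 10.680113857918087 centre [0.50612526 0.17179924]
base [[0.6003, -0.1564, 0.012], [0.554, -0.2648, 0.012], [0.4454, -0.2199, 0.012], [0.4913, -0.1104, 0.012]] [ 0.52275823 -0.18791537  0.012     ] [np.float64(0.1184), np.float64(0.1179), np.float64(0.1175), np.float64(0.1187)]
stand yaw -22.660725566325574
stand yaw -22.918126309738327
post back edge [[0.4873, -0.1571, 0.172], [0.4756, -0.1839, 0.172]] 0.029285182838100905
head (array([ 0.54512748, -0.19446649,  0.14027911]), np.float64(0.0008801402590440709))
shaft/block (array([ 0.52725679, -0.18644296,  0.14111474]), np.float64(0.0005225930420547002))
block L top front (array([ 0.5340973 , -0.17857175,  0.16901471]), np.float64(0.008453234871446886))
post L back? top
```

Run:
```python
from h import *
print('settled?',arm.read_tool_pos(),arm.read_dq().round(3) if hasattr(arm.read_dq(),'round') else arm.read_dq())
q=quat(np.radians(10.7),1)
arm.movep([.5061,.1718,.29],q); arm.pause(.15)
print(arm.read_tool_pos(),Rn.from_quat(arm.read_eef_rot()).as_matrix()[:,1].round(4),arm.read_time())
wsnap("w_rack2"); print('tab top c proj',wproj([.5061,.1718,.156],arm.read_tool_pos(),arm.read_eef_rot()))
```

```text
settled? [0.54085294 0.17771708 0.39984004] [ 0.004  0.002 -0.005  0.    -0.006 -0.    -0.001]
[0.50820462 0.17217018 0.29223358] [ 1.848e-01 -9.828e-01 -9.000e-04] 4.3083
tab top c proj [319.3140638  263.85891079]
```

View pics/w_rack2.png

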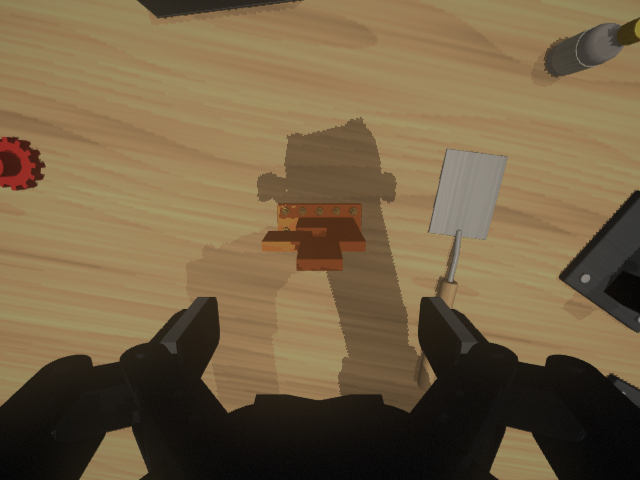

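```bash
cat >> h.py <<'E'
def goto(p,q=None,v=.1,tol=.0008,n=3,wait=.1):
    """line to p, then correct the steady-state error by the readings"""
    p=np.array(p,float); cmd=p.copy(); arm.line_to(cmd,v,q)
    for i in range(n):
        arm.pause(wait); e=p-np.array(arm.read_tool_pos())
        if np.linalg.norm(e)<tol: break
        cmd=cmd+e; arm.line_to(cmd,.05,q)
    return cmd, p-np.array(arm.read_tool_pos())
E
python3 - <<'E'
from h import *
q=quat(np.radians(10.7),1)
print(arm.read_tool_pos(),arm.read_time())
print(goto([.5061,.1718,.235],q,.1),arm.read_time())
f=[np.array(arm.read_ft_force()) for _ in range(3)];print(f)
print(goto([.5061,.1718,.1925],q,.08),arm.read_time(),arm.read_ft_force(),arm.read_opening())
print(Rn.from_quat(arm.read_eef_rot()).as_matrix().round(4).tolist())
E
```

```text
[0.50785387 0.1721934  0.29202475] 4.3583
(array([0.50606225, 0.17179779, 0.23480592]), array([ 2.33038115e-05, -6.13462506e-06,  1.86328644e-04])) 5.8583
[array([ 0.4467453 ,  0.6889593 , -0.28037148]), array([ 0.4467453 ,  0.6889593 , -0.28037148]), array([ 0.4467453 ,  0.6889593 , -0.28037148])]
(array([0.5061, 0.1718, 0.1925]), array([-0.00039102, -0.00016892, -0.0005686 ])) 6.6333 [-0.05473664 -0.22842072 -0.07804365] 0.9976712273350264
[[0.0013, 0.1856, -0.9826], [0.0005, -0.9826, -0.1856], [-1.0, -0.0003, -0.0014]]
```

Run:
```python
from h import *
q=quat(np.radians(10.7),1)
arm.move_gripper(0.0,50); arm.pause(.1)
print('open',arm.read_opening()*85,arm.read_time(),arm.read_ft_force())
p=arm.read_tool_pos(); wsnap("w_grip")
arm.line_to([.5061,.1718,.26],.1,q); arm.pause(.2)
F=[]
for i in range(5): arm.pause(.02); F.append(arm.read_ft_force())
print('open',arm.read_opening()*85,np.mean(F,0),np.std(F,0),arm.read_tool_pos(),arm.read_time())
wsnap("w_lift"); cv2.imwrite("pics/s_lift.png",snapshot("scene"))
```

```text
open 28.743415986035295 7.2833 [ 0.66347966 -0.5530484   3.49630419]
open 29.20767834487545 [ 0.43574032 -0.41346483 -1.76522008] [0.49634876 0.39173468 0.39374716] [0.50592562 0.17172739 0.25946219] 8.4417
```

View pics/w_lift.png

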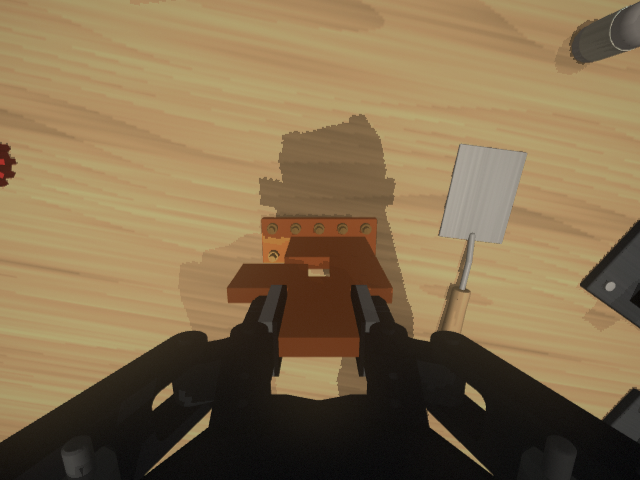

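View pics/s_lift.png

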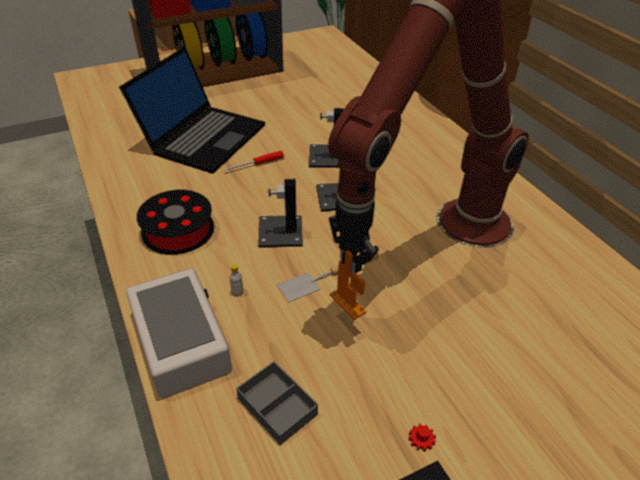

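Run:
```python
from h import *
d=np.load("pics/w_lift.npz");pos,q=d['pos'],d['q'];g=np.load("pics/w_grip.npz");print(g['pos'],pos)
dz=pos[2]-g['pos'][2]; y=np.radians(10.7);X=np.array([np.cos(y),np.sin(y),0]);Y=np.array([-np.sin(y),np.cos(y),0])
c=np.array([.5061,.1718,dz])
for a,b,z in((.018,.045,.008),(.018,-.045,.008),(.004,.015,.156),(-.004,.015,.156),(-.004,-.015,.156),(.004,.045,.111),(.004,-.036,.111)): print(a,b,z,wproj(c+a*X+b*Y+[0,0,z],pos,q).round(1))
im=cv2.imread("pics/w_lift.png"); cv2.imwrite("pics/cl.png",cv2.resize(im[200:370,215:405],None,fx=3,fy=3,interpolation=2))
```

```text
[0.50639963 0.17162978 0.19276041] [0.50592562 0.17172739 0.25946219]
0.018 0.045 0.008 [260.4 217.5]
0.018 -0.045 0.008 [377.5 217.5]
0.004 0.015 0.156 [276.9 336.8]
-0.004 0.015 0.156 [277.6 356.5]
-0.004 -0.015 0.156 [360.7 356.6]
0.004 0.045 0.111 [226.1 287. ]
0.004 -0.036 0.111 [393.4 287.1]
```

View pics/cl.png

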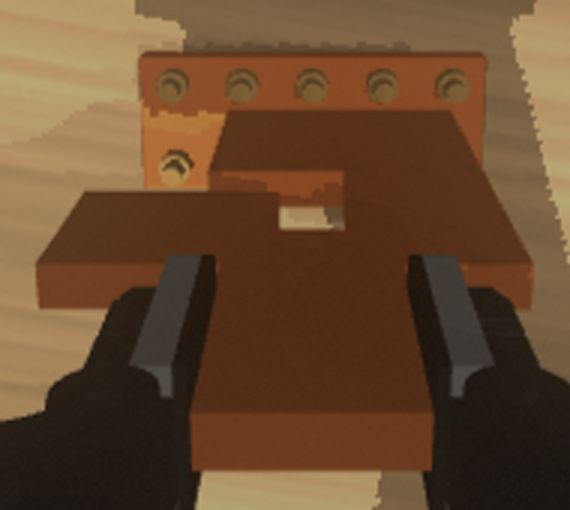

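```bash
cat >> h.py <<'E'
YAW=np.radians(-22.8); SX=np.array([np.cos(YAW),np.sin(YAW),0]); SY=np.array([-np.sin(YAW),np.cos(YAW),0]); M=np.array([.5350,-.1930,0])
Q2=quat(YAW,1); HZ=.1028   # notch z = tcp z - HZ
def tcp(s,nz,a=0.): return M+s*SY+a*SX+np.array([0,0,nz+HZ])
def notch():
    p=np.array(arm.read_tool_pos())-M; return np.array([p@SX,p@SY,p[2]-HZ])
def force(n=4):
    F=[]
    for i in range(n): arm.pause(.02); F.append(arm.read_ft_force())
    f=np.mean(F,0); return np.array([f@SX,f@SY,f[2]])
E
python3 - <<'E'
from h import *
arm.line_to([.5061,.1718,.40],.2)
arm.line_to(tcp(-.075,.40-HZ),.25,Q2); print(arm.read_time())
print(goto(tcp(-.075,.178),Q2,.15),notch(),arm.read_time())
print('F',force(),arm.read_opening()*85)
wsnap("w_pre"); cv2.imwrite("pics/s_pre.png",snapshot("scene"))
E
```

```text
11.275
(array([ 0.50592403, -0.26210004,  0.28059906]), array([-2.12951094e-06, -1.29555023e-05,  2.08872026e-04])) [-3.05734141e-06 -7.49872316e-02  1.77791128e-01] 13.0167
F [ 0.46546213 -0.23199653 -1.89598613] 28.953587586249775
```

View pics/w_pre.png

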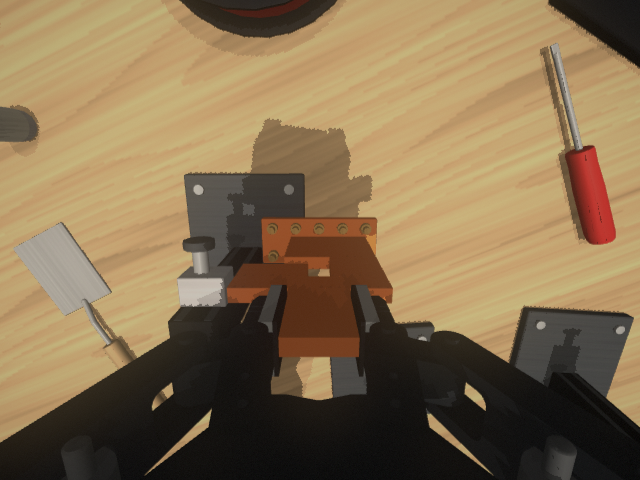

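View pics/s_pre.png

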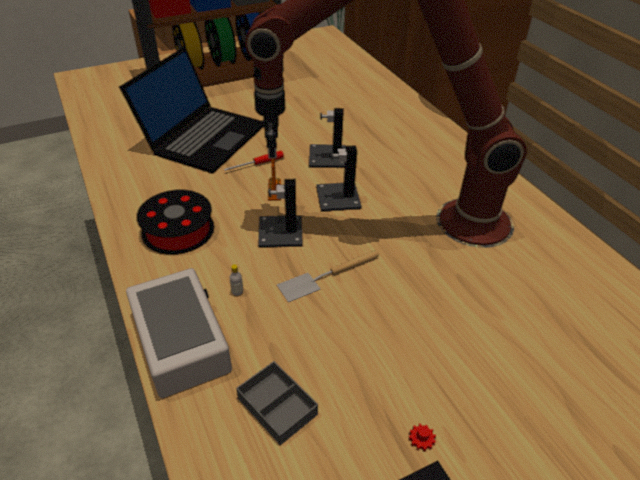

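Run:
```python
from h import *
im=cv2.imread("pics/w_pre.png"); cv2.imwrite("pics/cp.png",cv2.resize(im[225:325,165:265],None,fx=6,fy=6,interpolation=2))
```

View pics/cp.png

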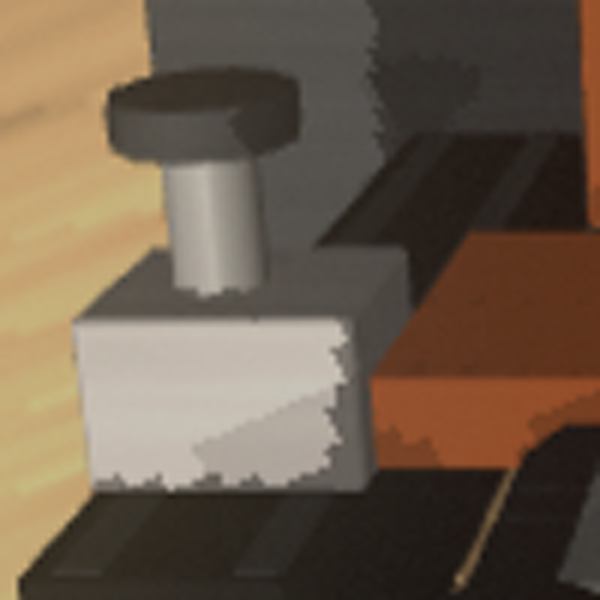

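Run:
```python
from h import *
a=np.load("pics/w_pre.npz");b=np.load("pics/w_stand1.npz")
ra=lambda x,y:wray((165+x/6-.4,225+y/6-.4),a['pos'],a['q'])
rb=lambda x,y:wray((270+x/4-.4,195+y/4-.4),b['pos'],b['q'])
def loc(P): d=P-M; return np.array([d@SX,d@SY,P[2]]).round(4)
L=tri(ra(76,320),rb(149,343));R=tri(ra(350,318),rb(273,343))
print('blk L',loc(L[0]),L[1],'R',loc(R[0]),R[1],'width',np.linalg.norm(L[0]-R[0]))
for nm,u,v in(('shaft@block',(218,290),(199,331)),('shaft@head',(211,165),(199,275)),('head front top',(204,70),(199,232))):
    t=tri(ra(*u),rb(*v));print(nm,loc(t[0]),t[1])
# single view block width -> depth
o,d1=ra(76,320);_,d2=ra(350,318)
for z in(.15,.155,.16,.165,.17): 
    p1=o+d1*(z-o[2])/d1[2];p2=o+d2*(z-o[2])/d2[2];print(z,np.linalg.norm(p1-p2).round(4),loc(p1),loc(p2))
d=np.array(arm.read_tool_pos());print(notch())
```

```text
blk L [-0.0098  0.0147  0.1508] 0.00043007995093889283 R [-0.0092 -0.0148  0.1525] 0.0001695928455056944 width 0.029470761728754766
shaft@block [-0.0101  0.0027  0.1418] 0.00015797031238665396
shaft@head [0.004  0.0025 0.1407] 0.00011316471821126142
head front top [0.0146 0.0024 0.1403] 0.0001222824130198281
0.15 0.0291 [-0.0103  0.015   0.15  ] [-0.0101 -0.014   0.15  ]
0.155 0.0283 [-0.0084  0.0128  0.155 ] [-0.0082 -0.0155  0.155 ]
0.16 0.0276 [-0.0064  0.0105  0.16  ] [-0.0062 -0.0171  0.16  ]
0.165 0.0269 [-0.0045  0.0083  0.165 ] [-0.0043 -0.0186  0.165 ]
0.17 0.0262 [-0.0025  0.006   0.17  ] [-0.0023 -0.0201  0.17  ]
[-4.44171938e-05 -7.49638575e-02  1.77761786e-01]
```

Run:
```python
from h import *
A=-.0015
# sideways in small bites with force guard
f0=force(6); print('f0',f0)
for s in np.arange(-.065,-.030,.006):
    arm.line_to(tcp(s,.178,A),.06,Q2); f=force(2)-f0
    if np.abs(f).max()>3: print('contact',s,f);break
print(goto(tcp(-.0314,.178,A),Q2,.05)[1],notch(),arm.read_time())
f0=force(8);print('f0',f0)
arm.line_to(tcp(-.0314,.168,A),.04,Q2); print(force(3)-f0)
z=.168; hit=0
while z>.150:
    z-=.001; arm.line_to(tcp(-.0314,z,A),.02,Q2); f=force(3)-f0
    print(round(z,4),notch().round(4),f.round(2))
    if f[2]>1.5: hit=1;break
print(hit,arm.read_time())
```

```text
f0 [-0.16547014 -0.00781729 -1.14957837]
[4.79675433e-05 4.85579276e-05 1.21072428e-05] [-0.0015254  -0.03146335  0.17798789] 15.4
f0 [-0.06866728 -0.0589175  -1.34977303]
[-0.33947019  0.31285558 -0.17483498]
0.167 [-0.0015 -0.0314  0.1671] [ 0.27  0.01 -0.11]
0.166 [-0.0015 -0.0314  0.166 ] [ 0.03 -0.41 -0.24]
0.165 [-0.0015 -0.0314  0.165 ] [-0.23  0.65 -0.38]
0.164 [-0.0015 -0.0314  0.1639] [-0.02 -0.68  0.18]
0.163 [-0.0015 -0.0314  0.163 ] [0.11 0.56 0.11]
0.162 [-0.0013 -0.0314  0.1623] [-0.73  0.21  1.83]
1 17.7833
```

Run:
```python
from h import *
A=-.0015; Z=.1640
arm.line_to(tcp(-.0314,Z,A),.02,Q2); arm.pause(.1); f0=force(8); print('f0',f0,notch())
s=-.0314; hit=0
while s<.009:
    s+= .002 if s<-.0025 else .0008
    arm.line_to(tcp(s,Z,A),.03,Q2); f=force(2)-f0
    if np.abs(f).max()>1.6: f=force(4)-f0
    print(round(s,4),notch().round(4),f.round(2))
    if f[1]<-1.5: hit=1;break
    if np.abs(f).max()>2.5: hit=2;break
print(hit,arm.read_time(),arm.read_opening()*85)
```

```text
f0 [ 0.1039609   0.27879509 -1.72875028] [-0.00159582 -0.03138051  0.16383506]
-0.0294 [-0.0015 -0.0292  0.164 ] [ 0.01 -0.58  0.61]
-0.0274 [-0.0015 -0.0272  0.164 ] [-0.05  0.4   0.03]
-0.0254 [-0.0015 -0.0253  0.164 ] [-0.97 -0.7  -0.42]
-0.0234 [-0.0015 -0.0233  0.164 ] [-0.23 -0.52 -0.21]
-0.0214 [-0.0015 -0.0213  0.164 ] [-0.07 -0.16  0.1 ]
-0.0194 [-0.0015 -0.0193  0.164 ] [ 0.03 -0.19  0.13]
-0.0174 [-0.0015 -0.0173  0.164 ] [-0.57  0.33  0.63]
-0.0154 [-0.0015 -0.0152  0.164 ] [ 0.7  -0.34 -0.01]
-0.0134 [-0.0015 -0.0132  0.164 ] [ 0.26 -0.49  0.49]
-0.0114 [-0.0015 -0.0112  0.164 ] [-0.09 -0.33  0.25]
-0.0094 [-0.0015 -0.0092  0.164 ] [ 0.15 -0.08 -0.35]
-0.0074 [-0.0015 -0.0072  0.164 ] [0.08 0.42 1.08]
-0.0054 [-0.0015 -0.0053  0.164 ] [-0.73  0.08  0.14]
-0.0034 [-0.0015 -0.0032  0.164 ] [ 0.59 -0.55 -0.3 ]
-0.0014 [-0.0015 -0.0012  0.164 ] [ 0.18 -0.77 -0.02]
-0.0006 [-0.0015 -0.0006  0.164 ] [-0.25 -0.29  0.93]
0.0002 [-0.0015  0.0002  0.164 ] [-0.09 -0.37  0.58]
0.001 [-0.0015  0.0011  0.164 ] [ 0.24 -0.29  0.62]
0.0018 [-0.0015  0.0019  0.164 ] [-0.02 -0.87  0.58]
0.0026 [-0.0015  0.0026  0.164 ] [-0.15 -0.37  0.81]
0.0034 [-0.0015  0.0034  0.164 ] [ 0.07 -0.51  0.58]
0.0042 [-0.0015  0.0041  0.164 ] [ 0.19 -0.52  0.21]
0.005 [-0.0015  0.0044  0.164 ] [-0.   -2.26  0.31]
1 24.85 29.25751789800787
```

Run:
```python
from h import *
A=-.0015; S=.0028
arm.line_to(tcp(S,.164,A),.02,Q2); arm.pause(.1); f0=force(6); print('f0',f0,notch())
z=.164; hit=0
while z>.134:
    z-= .002 if z>.1456 else .0005
    arm.line_to(tcp(S,z,A),.03,Q2); f=force(2)-f0
    if np.abs(f).max()>1.3: f=force(5)-f0
    print(round(z,4),notch().round(4),f.round(2))
    if f[2]>1.6: hit=1;break
    if np.abs(f[:2]).max()>2.5: hit=2;break
print(hit,arm.read_time(),arm.read_opening()*85)
arm.pause(.4); print(force(8)-f0,arm.read_wrist_torque()); wsnap("w_hang"); cv2.imwrite("pics/s_hang.png",snapshot("scene"))
```

```text
f0 [ 0.17009107  0.1204236  -1.38484558] [-0.00149398  0.00326393  0.1639982 ]
0.162 [-0.0016  0.0029  0.1619] [ 0.27  0.38 -0.33]
0.16 [-0.0016  0.0028  0.1599] [ 0.1   0.07 -0.04]
0.158 [-0.0015  0.0028  0.1579] [ 0.41  0.37 -1.16]
0.156 [-0.0016  0.0028  0.1559] [ 0.1  -0.28 -0.93]
0.154 [-0.0016  0.0028  0.1539] [ 0.31 -0.13 -0.05]
0.152 [-0.0016  0.0028  0.1519] [-0.59 -0.81  0.14]
0.15 [-0.0016  0.0028  0.1499] [ 0.2   0.   -0.38]
0.148 [-0.0015  0.0028  0.1479] [-0.06  0.01 -0.25]
0.146 [-0.0016  0.0028  0.1459] [0.23 0.91 0.45]
0.144 [-0.0015  0.0028  0.1439] [-0.35  0.03 -0.02]
0.1435 [-0.0015  0.0028  0.1435] [-0.65 -0.53  0.17]
0.143 [-0.0015  0.0028  0.143 ] [-0.37 -0.09 -0.03]
0.1425 [-0.0015  0.0028  0.1425] [-0.29 -0.    0.12]
0.142 [-0.0015  0.0028  0.142 ] [-0.67  0.03  0.18]
0.1415 [-0.0015  0.0028  0.1415] [-0.1  -0.37 -0.57]
0.141 [-0.0014  0.0028  0.1413] [-0.41 -0.38  2.33]
1 29.925 28.881617222613453
[-1.03886983 -0.19898141  4.44160328] [ 0.09494923  0.21757332 -0.00197913]
```

View pics/w_hang.png

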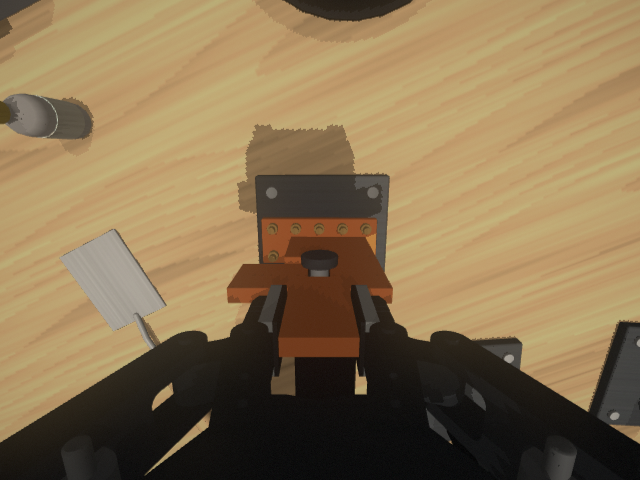

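Run:
```python
from h import *
A=-.0015; S=.0028; f0=np.array([.0,.0,-1.45])
arm.line_to(tcp(S,.1411,A),.01,Q2); arm.pause(.3)
f=force(6)-f0; print(f,notch())
z=.1411
while f[2]>3.2 and z<.1416: z+=.0001; arm.line_to(tcp(S,z,A),.01,Q2); arm.pause(.15); f=force(5)-f0; print(z,f.round(2))
print(arm.read_time())
```

```text
[-0.86165148 -0.13415218  5.0724273 ] [-0.00142474  0.00280316  0.14115619]
0.1412 [-0.36  0.19  4.22]
0.14129999999999998 [-0.25 -0.    3.26]
0.14139999999999997 [ 0.55 -0.18  1.9 ]
32.6583
```

Run:
```python
from h import *
arm.pause(.3)
print(force(4))
arm.move_gripper(0.55); arm.pause(.3)
print(arm.read_opening()*85,force(5),arm.read_time(),notch())
wsnap("w_rel"); cv2.imwrite("pics/s_rel.png",snapshot("scene"))
```

```text
[ 0.60862399  0.22446365 -0.40151112]
46.71063846799569 [-0.10558948  0.11529708  0.04341327] 33.725 [-0.0015271   0.00279566  0.14140998]
```

View pics/w_rel.png

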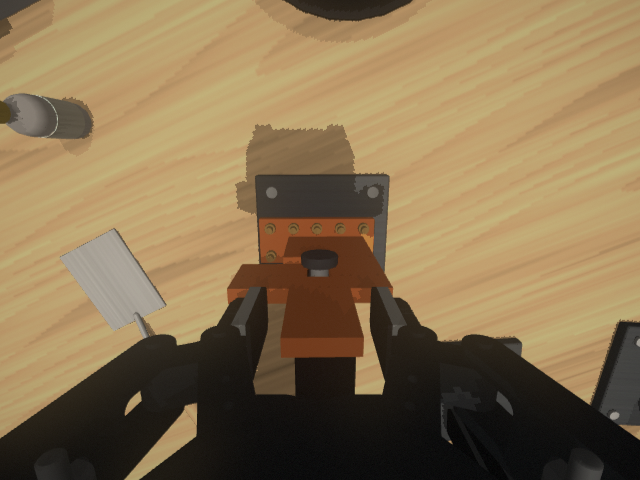

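Run:
```python
from h import *
p=np.array(arm.read_tool_pos())
arm.line_to(p+[0,0,.06],.06); arm.move_gripper(1.0) if 0 else None
arm.line_to(p+[0,0,.16],.15); arm.pause(1.0)
wsnap("w_end"); cv2.imwrite("pics/s_end.png",snapshot("scene")); print(arm.read_time(),arm.read_tool_pos())
s0=cv2.imread("pics/scene0.png");s1=cv2.imread("pics/s_end.png")
cv2.imwrite("pics/c_end.png",np.hstack([cv2.resize(s1[165:255,245:311],None,fx=6,fy=6,interpolation=2),cv2.resize(cv2.imread("pics/w_end.png")[150:330,250:390][:,:132],(396,540))]))
```

```text
36.8917 [ 0.53468404 -0.18986214  0.4042231 ]
```

View pics/c_end.png

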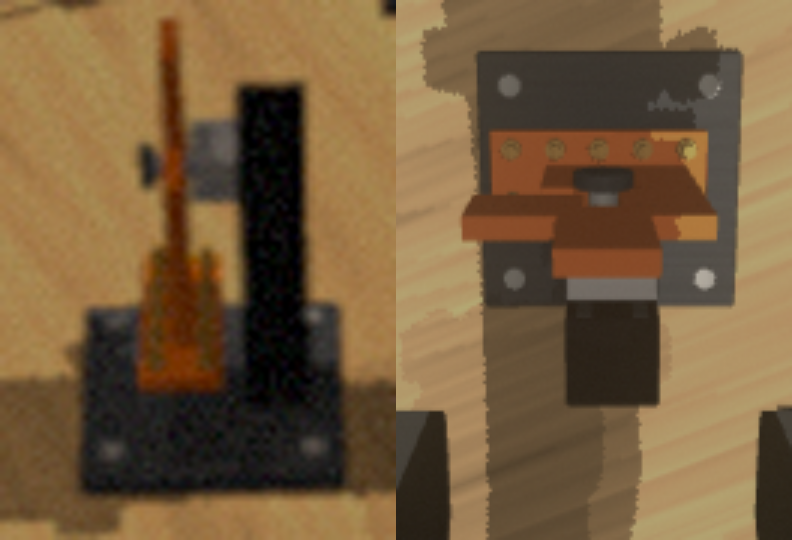

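View pics/s_end.png

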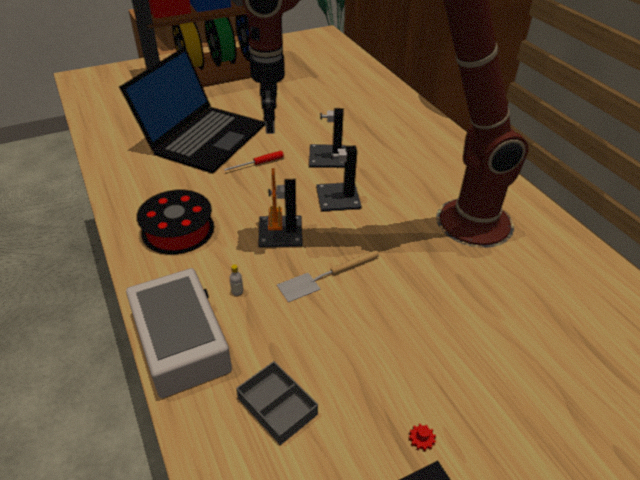

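Run:
```python
from h import *
d=np.load("pics/w_end.npz");pos,q=d['pos'],d['q']
W=lambda x,y,z:wplane((250+(x-396)/3-.4,150+y/3-.4),pos,q,z)
def loc(P): e=P-M; return np.array([e@SX,e@SY,P[2]]).round(4)
zt=.1414+.066; zf=.1414-.082
t=[loc(W(552,278,zt)),loc(W(662,278,zt))];f=[loc(W(490,131,zf)),loc(W(708,131,zf))]
print('tab back edge (exp x=c-.004)',t,'foot front edge (exp x=c+.018)',f)
t,f=np.mean(t,0)+[.004,0,0],np.mean(f,0)-[.018,0,0]; print('centres',t,f,'tilt',(t-f)[:2]/(zt-zf))
```

```text
tab back edge (exp x=c-.004) [array([-0.0064,  0.0169,  0.2074]), array([-0.0064, -0.0132,  0.2074])] foot front edge (exp x=c+.018) [array([0.0156, 0.0492, 0.0594]), array([ 0.0157, -0.0401,  0.0594])]
centres [-0.0024   0.00185  0.2074 ] [-0.00235  0.00455  0.0594 ] tilt [-0.00033784 -0.01824324]
```

Run:
```python
from station import arm, ticket
print(arm.read_time(), ticket.finish_job())
```

```text
the job is handed in; nothing more can be done
36.8917 None
```

The orange nozzle rack is hanging on the bolt of the left-most post, and I handed the job in at 36.9 s on the robot's clock.

**What I did**
- I gripped the tab across its 30 mm width and let the jaw down on the bolt. It touched at about 2 N, putting the bolt axis at z ≈ 0.1415 m, about 8.5 mm below the mark.
- I slid the slot on until the closed wall touched the bolt, also at about 2 N, and backed off 1.5 mm to centre it.
- I lowered the rack until the bolt carried it and eased the wrist force, relative to the rack hanging free, from about 5 N to 1.9 N. That left the bolt carrying roughly the rack's own weight, and only then did I let go.

**Last checks**
- **Rack:** The last pictures show the rack seated between the block and the bolt head, tilted about 0.018 rad. The notch is about 3 mm to the side of my estimate of the mark and 2.4 mm along the bolt. Its height is about −8.6 mm. All of these are within limits.
- **Robot:** The wrist force read zero after release, and the gripper is well clear above.
- **Bench:** Everything else looks unmoved in the scene picture, but I did not measure it.

**What disagreed**
- The top camera was 4 to 8 mm off from the scene and wrist cameras, so I relied on the wrist views, which fitted the given sizes.
- The block's front face and the post's back edge placed the mark 1.5 mm apart along the bolt. I aimed at the block's value, and the rack sits within the 8 mm limit either way.

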